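Kit the pivot-bracket parts into the nest tray

ROBOT

A 6-joint arm with a two-finger parallel gripper is mounted at the origin on a cart in front of the work surface, level with it; the furniture and walls round the work are solid. World frame = base frame: x ahead of the robot, y to its left, z up, the work surface at z = 0. Lengths are in m, angles in rad, forces in N, time in s.
With the tool pointing down it reaches from about 0.375 to 0.75 m from the base axis. Payload 9 kg.
Tool frame: the origin (TCP) lies midway between the tips of the shut fingers; the grasp point (between the pads) lies 19 mm behind it; z points along the fingers, y is the line along which they close (so a half turn about z gives the same grasp; the last joint's range is limited). The gripper opens to 85 mm and grips with 20 to 120 N. Pads are 22 mm wide; open, the fingers measure 114 mm over their backs; the gripper's body (76 mm by 85 mm) begins 54 mm behind the grasp point. The pads swing forward as they close: fully open they stand 13 mm farther back than shut.
Start: joints at [-1.348, 0.104, 0.097, 1.564, 0, 1.353], TCP at [0.256, -0.543, 0.231] pointing down, gripper open.
Joint ranges: [-2.99, 2.99], [-0.84, 1.86], [-1.1, 1.16], [-1.84, 2.11], [-1.51, 1.56], [-3.14, 3.14]. Speed limits (rad/s): [2.22, 2.22, 2.57, 3.14, 3.14, 3.14].

INTERFACE

Orientations are given as a unit quaternion [w, x, y, z].
In Python, from workcell import * gives the robot as it stands. Calls block until the motion is done:
- reach(position, orientation): joint-space move of the TCP to a pose.
- move_l(position, vel=0.15, attitude=None, max_force=None): straight line of the TCP; attitude=None keeps the orientation; vel is the mean speed in m/s. With max_force (N) it stops when the force on the tool has changed by that much, and returns True; else False.
- move_j(angles): joint-space move.
- set_gripper(opening, grasp_force=None): finger opening in m; grasp_force is the grip in N (None keeps the last); returns when the fingers have stopped.
- dwell(seconds).
- inverse_kinematics(position, orientation): joint angles nearest the present ones, or None.
- state(): the state.
- read_camera(name): name is "scene" or "side" or "wrist"; returns (picture, depth): 384x512x3 uint8, blue, green, red; 384x512 float32, m along the optical axis (not along the pixel's ray), 0 where there is no reading.
- camera_model(name): a dict with "mtx" (3x3 intrinsics, pixels), "dist" ([k1, k2, p1, p2, k3] as OpenCV has them; the pictures are not rectified), "view" (4x4, takes a point from world to camera coordinates). Camera axes: x right, y down, z forward; pixel columns grow to the right and rows downward; lengths in m; the calibration is good to about 2 mm. A picture is of the moment at which its call begins: read the wrist's pose just before it. camera_model takes no time and is no camera call; for the wrist camera it gives the pose at the moment of the call.
A pose or a line that the arm cannot do raises Unreachable and nothing moves.
- sign_off(): hands the job in; it is judged then, once.
Trained networks look in the newest picture that a camera, given by its name, has taken for a name from the list of things; names that differ only in an ending like _2 or _b are one class to them, and where a whole thing is asked for, a point or a joint stands for the part that bears it (a point fixed in the world has none). Each returns a list of dicts, best first, with "p" (0 to 1); they miss things now and then, are a little off and sometimes report something else, mostly with a low value. They report only what shows in the picture. A call takes as long as a camera call. They do not tell look-alikes from the thing itself.
- cut_out(camera, target): "mask" (384x512 bool, what is visible of it).
- tip_of(camera, target): "at" ([x, y, z] in m, in the coordinates of the camera as it stood for that picture, good to about 4 mm: a listed point, or the origin of a listed thing).
The state is a dict: "t": time; "q": joint angles; "qvel": joint speeds; "effort": joint torques, N m; "eef_pos": TCP position; "ee_rot": TCP orientation; "force": force on the tool from outside, world axes, zero at the start; "ft_torque": the same for the moment, N m; "gripper_width": finger opening in m; "gripper_force": force on a finger pad.
Only numpy, scipy, OpenCV 4.12 (cv2) and the standard library are available. Lean on these libraries where they do the work, as an engineer would, in place of code of your own. Each camera call takes 0.05 s, during which the arm holds its last target. There are 200 camera calls.

TASK

Put the four parts of the pivot bracket into the kit tray, each lying or standing inside the nest that is made for it: the 40 mm square tube inside the long frame of bars, the flat drilled block inside the short frame, and the narrow pipe sleeve upright in the ring; when the sleeve stands in its ring, drop the thin steel pin upright into its bore so that the pair stays together. Leave the thick round stub, the wide short pipe and the big 60 mm square tube where they are; they belong to another job.

Things in the scene. Friction and masses are not known exactly. Their poses are not given: they have to be found in the camera images.
- square_tube: the square tube of the job: rusty steel box section 40 x 40 mm, 140 mm long, lying on its side with its length along its x axis; 0.34 kg; origin at the centre of its underside. (A like offcut at the far back of the table, out of reach, is scenery)
- drilled_block: flat grey steel block with two drilled holes in its top, 50 mm (x) by 90 mm (y) by 28 mm high, 0.85 kg; length along its y axis; origin at the centre of its underside
- sleeve: narrow rusty pipe standing on end: outside diameter 43 mm, 70 mm high, open clear bore 28 mm in diameter right through, 0.18 kg; origin at the centre of its underside, z up its axis
- pin: thin bright solid steel pin standing on end, diameter 20 mm, 115 mm high, chamfered ends, 0.28 kg; origin at the centre of its underside, z up its axis. It goes loosely into the sleeve's bore and then stands out 45 mm above it
- nest_tube: nest for the square tube: grey plate 168 (x) by 80 mm, 4 mm thick, with low steel bars round a clear space 152 (x) by 52 mm (y), bar tops 14 mm above the origin. Origin: centre of the plate's underside; the part rests 4 mm above it. All three nests lie side by side, 84 mm from centre to centre, x axes parallel, in one dark tray (rim 20 mm above the work surface)
- nest_block: nest for the drilled block: same plate, with low steel bars round a clear space 102 mm (x) by 62 mm (y), bar tops 12 mm above the origin; the block lies in it with its length (its y axis) along the nest's x axis, either way round. Origin at the centre of the plate's underside; the part rests 4 mm above it
- nest_sleeve: nest for the sleeve: same plate, with an upright steel ring in the middle, inside diameter 55 mm, outside 62 mm, its top 18 mm above the origin. Origin at the centre of the plate's underside; the sleeve rests 4 mm above it
- round_stub: does not belong: thick solid round bar stub, bright, diameter 38 mm, 55 mm high, standing on end, too thick for the sleeve's bore; origin at the centre of its underside
- wide_pipe: does not belong: wide, short, thin-walled brown pipe standing on end, outside diameter 60 mm, 50 mm high, too wide for the ring; origin at the centre of its underside
- heavy_tube: does not belong: brown square tube of the bigger section 60 x 60 mm, 110 mm long, lying with its length along its x axis; too big for the fences; origin at the centre of its underside
Not all that is in view belongs to the job. There is more than one size of the pin; the one meant has the size given above.

How it is judged:
On the way, in this order (a step that is already met when the one before it is completed fails the run):
1. the sleeve stands upright in its ring (horizontal distance between sleeve and nest_sleeve below 0.012 m and z of sleeve in the frame of nest_sleeve below 0.009 m and angle between sleeve's own z axis and vertical below 0.08 rad), for 0.2 s.
2. the pin stands in the bore of the sleeve, which stands in its ring (all of step 1 and horizontal distance between pin and sleeve below 0.014 m and z of pin in the frame of sleeve below 0.008 m and angle between pin's own z axis and vertical below 0.2 rad), for 0.2 s.
At the end, for the whole second after the job is handed in: square tube, drilled block and sleeve each within 12 mm of its nest's centre, resting on the plate, upright and along the nest; the pin down in the sleeve's bore, within 14 mm of its axis; all at rest; stub, wide pipe and big tube within 30 mm of where they began (all of step 2 and horizontal distance between square_tube and nest_tube below 0.012 m and z of square_tube in the frame of nest_tube below 0.009 m and angle between each of square_tube, drilled_block's own z axis and vertical below 0.08 rad and angle between the x axis of square_tube and the x axis of nest_tube, either way round below 0.2 rad and horizontal distance between drilled_block and nest_block below 0.012 m and z of drilled_block in the frame of nest_block below 0.009 m and angle between the y axis of drilled_block and the x axis of nest_block, either way round below 0.3 rad and linear speed of each of square_tube, drilled_block, sleeve, pin below 0.02 m/s and distance of each of round_stub, wide_pipe, heavy_tube from where it was at the start of the episode below 0.03 m); the robot touches nothing.
It fails at once if a part that does not belong (round stub, wide pipe or big square tube) is moved more than 30 mm (distance of any of round_stub, wide_pipe, heavy_tube from where it was at the start of the episode above 0.03 m).
It also fails if it takes over 112 s, if anything falls off the work surface, if the arm or the gripper's body presses on something with over 40 N, if the wrist force passes 120 N, or if a joint passes its speed limit or range.

## Working session

There is one attempt and no reset: what is moved stays moved. The work goes in short steps, each a Python script; the robot and the scene stay as the last script left them, time stands still between calls to the robot, and variables do not carry over. Pictures are saved under pics/ and viewed, at most 14 in all, crops included, and the job is handed in when it is done.

```bash
ls; mkdir -p pics
cat > h.py <<'E'
from workcell import *
import numpy as np, cv2
def cloud(name,pic,d,cm):
    # world xyz per pixel
    h,w=d.shape
    u,v=np.meshgrid(np.arange(w),np.arange(h))
    n=cv2.undistortPoints(np.stack([u,v],-1).reshape(-1,1,2).astype(np.float64),cm["mtx"],np.array(cm["dist"])).reshape(h,w,2)
    P=np.dstack([n[...,0]*d,n[...,1]*d,d])
    V=np.array(cm["view"]);R,t=V[:3,:3],V[:3,3]
    W=(P-t)@R
    W[d<=0]=np.nan
    return W
def grab(name):
    cm=camera_model(name);cm={k:np.array(v,float) if k!='x' else v for k,v in cm.items() if k in('mtx','dist','view')}
    p,d=read_camera(name)
    return p,d,cm,cloud(name,p,d,cm)
def toW(cm,at):
    V=cm["view"];return (np.array(at)-V[:3,3])@V[:3,:3]
E
python3 - <<'E'
from h import *
for n in("scene","side"):
    p,d,cm,W=grab(n); cv2.imwrite(f"pics/{n}0.png",cv2.resize(p,(768,576)))
    np.savez(f"{n}0.npz",p=p,d=d,W=W,**cm)
    print(n,"cam at",(-cm["view"][:3,:3].T@cm["view"][:3,3]).round(3))
    for o in "square_tube drilled_block sleeve pin nest_tube nest_block nest_sleeve round_stub wide_pipe heavy_tube".split():
        print(o,[(round(r["p"],2),toW(cm,r["at"]).round(3).tolist()) for r in tip_of(n,o)[:4]])
print(state())
E
```

```text
pics
scene cam at [0.148 0.827 0.478]
square_tube [(0.87, [0.696, -0.065, -0.001]), (0.62, [0.427, 0.247, 0.004]), (0.41, [0.435, 0.14, 0.001])]
drilled_block [(0.89, [0.654, 0.272, -0.001])]
sleeve [(0.78, [0.551, 0.238, -0.001])]
pin [(0.79, [0.501, 0.05, 0.001]), (0.75, [0.441, 0.139, -0.0]), (0.56, [0.652, 0.271, 0.001]), (0.37, [0.429, 0.245, 0.002])]
nest_tube [(0.94, [0.476, -0.05, 0.002])]
nest_block [(0.61, [0.458, -0.136, 0.0])]
nest_sleeve [(0.72, [0.435, -0.221, 0.004])]
round_stub [(0.67, [0.43, 0.242, 0.002])]
wide_pipe [(0.55, [0.55, 0.136, 0.002])]
heavy_tube [(0.57, [0.694, 0.072, -0.004])]
side cam at [0.584 0.763 0.702]
square_tube [(0.84, [0.695, -0.064, -0.002])]
drilled_block [(0.73, [0.65, 0.27, 0.004]), (0.25, [0.427, 0.249, 0.0])]
sleeve [(0.7, [0.545, 0.244, -0.001])]
pin [(0.88, [0.432, 0.142, -0.001]), (0.67, [0.502, 0.058, -0.002]), (0.52, [0.462, 0.092, -0.003])]
nest_tube [(0.85, [0.471, -0.057, 0.003])]
nest_block [(0.59, [0.653, 0.27, 0.001])]
nest_sleeve [(0.77, [0.433, -0.219, 0.002]), (0.55, [0.549, 0.136, 0.0])]
round_stub [(0.88, [0.427, 0.248, 0.003])]
wide_pipe [(0.57, [0.455, -0.141, 0.008])]
heavy_tube [(0.78, [0.69, 0.074, 0.001])]
{'t': 1.1, 'q': array([-1.34770014e+00,  1.04087935e-01,  9.73011480e-02,  1.56389905e+00,
        3.70450649e-06,  1.35308706e+00]), 'qvel': array([-0.00210624,  0.00084311,  0.00010649,  0.00140004,  0.00035221,
        0.00115181]), 'effort': array([-1.53235509e-03, -5.56761038e+01,  5.03780937e+01,  3.11338727e-04,
       -3.26387735e-04, -3.07183006e-05]), 'eef_pos': array([ 0.25601282, -0.54267518,  0.23133839]), 'ee_rot': array([5.52412655e-05, 9.75809482e-01, 2.18622626e-01, 2.00105035e-06]), 'force': array([ 0.10843702, -0.47208909, -0.41847364]), 'ft_torque': array([-0.00356629, -0.00147643,  0.00728912]), 'gripper_force': 0.0, 'gripper_width': 0.08547300659041446}
```

View pics/scene0.png

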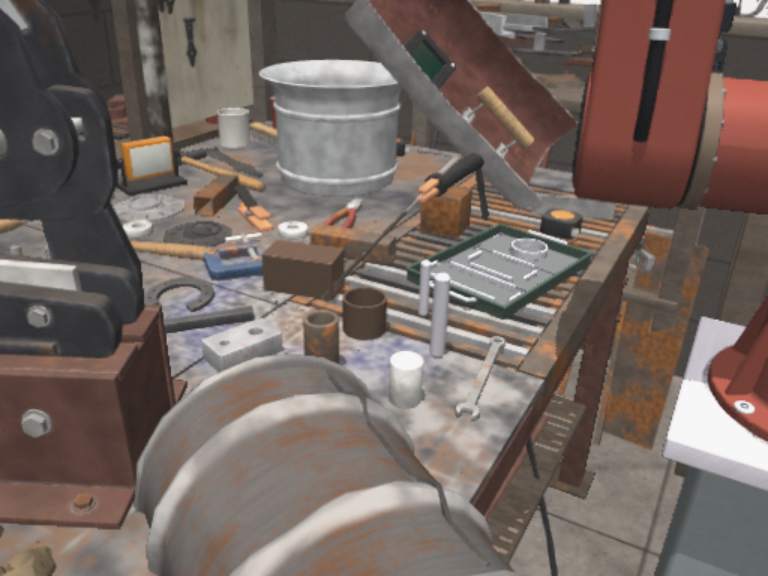

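View pics/side0.png

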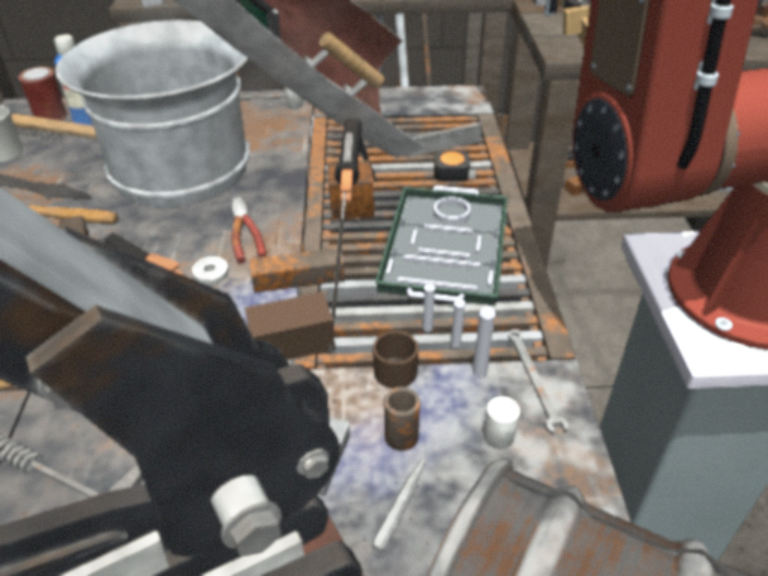

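Run:
```python
import numpy as np,cv2
Ws=[np.load(f"{n}0.npz")["W"].reshape(-1,3) for n in("scene","side")]
W=np.vstack(Ws)
def sel(c,r,z0,z1,A=W):
    m=(np.hypot(A[:,0]-c[0],A[:,1]-c[1])<r)&(A[:,2]>z0)&(A[:,2]<z1);return A[m]
for nm,c,r in [("sleeve",(.548,.241),.05),("pinA",(.502,.054),.035),("pinB",(.436,.14),.035),("pinC",(.462,.092),.02),("stub",(.428,.246),.05),("wide",(.55,.136),.05)]:
    for k,A in enumerate(Ws):
        P=sel(c,r,.012,.2,A)
        if len(P)<10: print(nm,k,len(P));continue
        top=np.percentile(P[:,2],97)
        T=P[P[:,2]>top-.006]
        (cx,cy),rad=cv2.minEnclosingCircle(T[:,:2].astype(np.float32))
        print(nm,k,len(P),"top",top.round(4),"n",len(T),"circ",round(cx,4),round(cy,4),round(rad,4))
for nm,c,r,z0,z1 in [("tube",(.696,-.065),.12,.034,.046),("block",(.652,.271),.08,.022,.034),("heavy",(.692,.073),.09,.052,.07)]:
    for k,A in enumerate(Ws):
        T=sel(c,r,z0,z1,A)
        if len(T)<10: print(nm,k,len(T));continue
        b=cv2.minAreaRect(T[:,:2].astype(np.float32)); print(nm,k,len(T),"z",np.median(T[:,2]).round(4),[np.round(x,4) for x in b])
# height map, 1mm
for k,A in enumerate(Ws):
    x0,y0=.33,-.35
    H=np.full((650,450),0,np.float32)
    ok=np.isfinite(A[:,0]);B=A[ok];i=((B[:,0]-x0)*1000).astype(int);j=((B[:,1]-y0)*1000).astype(int)
    m=(i>=0)&(i<450)&(j>=0)&(j<650)
    np.maximum.at(H,(j[m],i[m]),B[m,2]+.01)
    H=cv2.dilate(H,np.ones((3,3)))
    if k==0: S=H
    else: S=np.hstack([S,H])
im=cv2.applyColorMap((np.clip(S/.06,0,1)*255).astype(np.uint8),cv2.COLORMAP_JET)
cv2.imwrite("pics/hm.png",cv2.resize(im,None,fx=.85,fy=.85))
```

```text
sleeve 0 738 top 0.0708 n 198 circ 0.5482 0.2399 0.0239
sleeve 1 834 top 0.0711 n 229 circ 0.5481 0.2418 0.0233
pinA 0 215 top 0.0831 n 30 circ 0.4993 0.0579 0.0055
pinA 1 192 top 0.0837 n 32 circ 0.4992 0.0563 0.0073
pinB 0 542 top 0.1149 n 63 circ 0.4377 0.1431 0.01
pinB 1 431 top 0.1154 n 72 circ 0.4368 0.1438 0.0099
pinC 0 0
pinC 1 198 top 0.0834 n 37 circ 0.4626 0.092 0.0062
stub 0 671 top 0.0561 n 259 circ 0.4304 0.2468 0.02
stub 1 593 top 0.0564 n 305 circ 0.4272 0.2489 0.0198
wide 0 810 top 0.0505 n 214 circ 0.5522 0.1341 0.0316
wide 1 824 top 0.0511 n 220 circ 0.5497 0.1353 0.031
tube 0 496 z 0.0399 [array([ 0.687 , -0.0216]), array([0.1416, 0.1265]), np.float64(8.2084)]
tube 1 774 z 0.0396 [array([ 0.687 , -0.0236]), array([0.1406, 0.1261]), np.float64(4.7621)]
block 0 755 z 0.0277 [array([0.6498, 0.2708]), array([0.0897, 0.0523]), np.float64(70.3157)]
block 1 129 z 0.0279 [array([0.6272, 0.2482]), array([0.0314, 0.0252]), np.float64(70.6154)]
heavy 0 699 z 0.0599 [array([0.694 , 0.0739]), array([0.1114, 0.0625]), np.float64(14.8551)]
heavy 1 1234 z 0.0598 [array([0.6919, 0.0747]), array([0.1107, 0.0646]), np.float64(13.9982)]
```

The scene picture (768 px scale) shows the block at (243,345), the sleeve at (321,337), the wide pipe at (365,312), the stub at (406,378) and the tall pin at (440,315). It also shows a short pin at (425,285), the big tube at (303,268) and the tray at (503,265). The side view shows a second short pin. The 115 mm pin is at about (0.437, 0.1435).

View pics/hm.png

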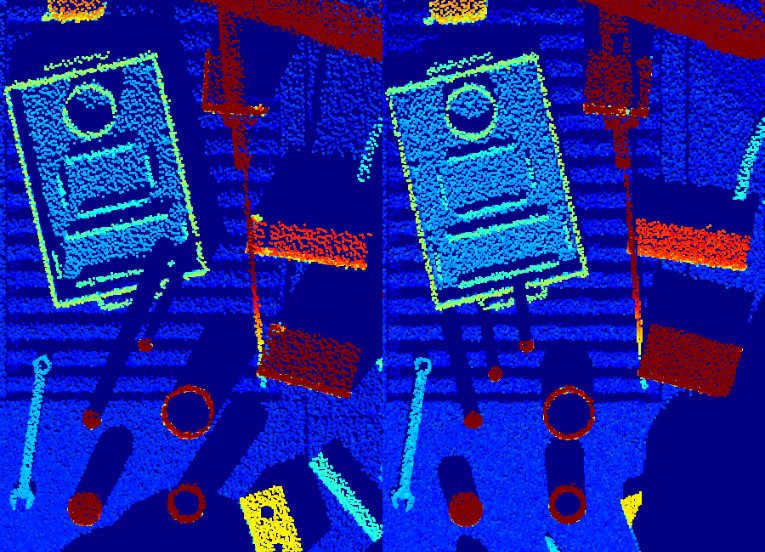

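Run:
```python
import numpy as np,cv2
for n in("scene","side"):
    z=np.load(f"{n}0.npz")
    V=z["view"]
    for nm,P in dict(tube=(.696,-.065,.04),heavy=(.692,.074,.06),nt=(.473,-.053,.01),nb=(.455,-.138,.01),ns=(.434,-.22,.01)).items():
        q,_=cv2.projectPoints(np.array([P],float),cv2.Rodrigues(V[:3,:3])[0],V[:3,3],z["mtx"],z["dist"]);print(n,nm,(q.ravel()*1.5).round())
W=np.load("side0.npz")["W"].reshape(-1,3);W2=np.load("scene0.npz")["W"].reshape(-1,3)
# column max/min heights coarse grid
for A in(W2,W):
  print("x:",[round(x,2) for x in np.arange(.35,.85,.05)])
  for y in np.arange(-.35,.4,.05):
    r=[]
    for x in np.arange(.35,.85,.05):
        m=(A[:,0]>=x)&(A[:,0]<x+.05)&(A[:,1]>=y)&(A[:,1]<y+.05)
        r.append("%4d"%(1000*np.max(A[m,2])) if m.sum()>3 else "  --")
    print("%.2f"%y," ".join(r))
```

```text
scene tube [350. 232.]
scene heavy [303. 251.]
scene nt [470. 283.]
scene nb [501. 266.]
scene ns [529. 251.]
side tube [292. 259.]
side heavy [287. 312.]
side nt [438. 274.]
side nb [444. 240.]
side ns [451. 211.]
x: [np.float64(0.35), np.float64(0.4), np.float64(0.45), np.float64(0.5), np.float64(0.55), np.float64(0.6), np.float64(0.65), np.float64(0.7), np.float64(0.75), np.float64(0.8)]
-0.35   36   37   34    1  171  219  275  304  321  344
-0.30   24   25   24   24  116  134    2  331  384  384
-0.25   23   22   22   24  113  124    2    2   16   16
-0.20   24   22   20   23    2  113    2    2   15   16
-0.15   25   15   16   23   23   88   --   --   15   17
-0.10   24   18   18   18   24   76   42   42   41   17
-0.05   23   23   23   23   24   59   42   41   41    1
-0.00   23   23   21   83    1   61   61   60   --   20
0.05    9    1   83   84   --   61   62   61   60   18
0.10   11  116    1   52   51   13   61   62   18   20
0.15   10  113    1   50   51    2   15   16    8    8
0.20   10   56    2   71   72   29   29   16   14    8
0.25    2   57    1   72   71   30   2
[... 438 characters left out ...]
   25  112  124    3    3   14  233
-0.20   24   23   22   24  108  114    2    3   16   14
-0.15   24   17   17   24   23   89    2   15   17   17
-0.10   24   19   19   18   24   75   43   42   44   18
-0.05   24   23   25   24   23   59   40   42   41    2
-0.00   24   24   22   22    3   61   61   59    1   --
0.05   13    2   85   84    1   62   62   63   61   --
0.10   11  116    3   52   52   14   61   62   --   --
0.15   11  114    2   51   52    4   --   --   --   --
0.20   11   57    2   71   72   30   --   --   --   --
0.25    7   57    2   72   72   30   --   --   --   --
0.30    2   96   97   14   14   17   --   --   --   --
0.35  115  114  127    2   15    2   --   --   --   --
```

```bash
cat >> h.py <<'E'
def quat(a):
    from scipy.spatial.transform import Rotation as R
    y=np.array([np.cos(a),np.sin(a),0]);z=np.array([0,0,-1.]);x=np.cross(y,z)
    q=R.from_matrix(np.column_stack([x,y,z])).as_quat();return [q[3],q[0],q[1],q[2]]
def circ(T):
    A=np.column_stack([2*T[:,:2],np.ones(len(T))]);s=np.linalg.lstsq(A,(T[:,:2]**2).sum(1),rcond=None)[0]
    return s[0],s[1],np.sqrt(s[2]+s[0]**2+s[1]**2)
def rot2(deg):
    c,s=np.cos(np.radians(deg)),np.sin(np.radians(deg));return np.array([[c,-s],[s,c]])
E
python3 - <<'E'
from h import *
for n in("scene","side"):
    W=np.load(f"{n}0.npz")["W"].reshape(-1,3);W=W[np.isfinite(W[:,0])]
    def sel(c,r,z0,z1):
        return W[(np.hypot(W[:,0]-c[0],W[:,1]-c[1])<r)&(W[:,2]>z0)&(W[:,2]<z1)]
    print(n)
    for c in((.473,-.053),(.455,-.138),(.434,-.22)): print(" plate z",np.median(sel(c,.022,-.01,.03)[:,2]).round(4))
    T=sel((.434,-.22),.036,.016,.03);print(" ring",np.round(circ(T),4),np.median(T[:,2]).round(4))
    # tray rim: outer rect of points z .014-.026 in region
    m=(W[:,2]>.015)&(W[:,2]<.027)&(W[:,0]>.32)&(W[:,0]<.585)&(W[:,1]>-.30)&(W[:,1]<.02)
    b=cv2.minAreaRect(W[m][:,:2].astype(np.float32));print(" tray",[np.round(x,4) for x in b])
    for nm,c,hx,hy in(("nt",(.473,-.053),.084,.032),("nb",(.455,-.138),.06,.042)):
        d=(W[:,:2]-c)@rot2(-13)
        m=(abs(d[:,0])<hx)&(abs(d[:,1])<hy)&(W[:,2]>.0115)&(W[:,2]<.022)
        b=cv2.minAreaRect(W[m][:,:2].astype(np.float32));print(" ",nm,m.sum(),[np.round(x,4) for x in b])
    T=sel((.696,-.065),.09,.034,.046);T=T[T[:,1]<-.0];T=T[T[:,1]<.02]
    b=cv2.minAreaRect(T[:,:2].astype(np.float32));print(" tube",[np.round(x,4) for x in b],np.round(cv2.boxPoints(b),4).tolist())
    # screwdriver shaft near tube
    for y in np.arange(-.11,-.0,.02):
        m=(W[:,0]>.58)&(W[:,0]<.68)&(abs(W[:,1]-y)<.008)&(W[:,2]>.047)
        if m.sum(): print("  shaft y %.2f n%d x %.3f..%.3f z %.3f..%.3f"%(y,m.sum(),W[m,0].min(),W[m,0].max(),W[m,2].min(),W[m,2].max()))
    m=(W[:,0]>.57)&(W[:,0]<.76)&(W[:,1]>.2)&(W[:,1]<.36)&(W[:,2]>.035)
    m&=np.hypot(W[:,0]-.548,W[:,1]-.241)>.035
    if m.sum(): print(" near block high",m.sum(),W[m].min(0).round(3),W[m].max(0).round(3))
E
```

```text
scene
 plate z 0.0075
 plate z 0.0075
 plate z 0.0079
 ring [ 0.4357 -0.2193  0.0291] 0.0197
 tray [array([ 0.4831, -0.1442]), array([0.2975, 0.2454]), np.float64(76.932)]
  nt 241 [array([ 0.4734, -0.0547]), array([0.0608, 0.1603]), np.float64(76.8719)]
  nb 174 [array([ 0.4545, -0.1372]), array([0.0748, 0.1095]), np.float64(78.0665)]
 tube [array([ 0.6906, -0.0414]), array([0.1426, 0.0867]), np.float64(6.5463)] [[0.614799976348877, -0.006500000134110451], [0.6247000098228455, -0.09260000288486481], [0.7663000226020813, -0.0763000026345253], [0.7565000057220459, 0.009800000116229057]]
  shaft y -0.11 n13 x 0.618..0.623 z 0.069..0.079
  shaft y -0.09 n15 x 0.621..0.626 z 0.065..0.077
  shaft y -0.07 n15 x 0.622..0.628 z 0.061..0.068
  shaft y -0.05 n12 x 0.623..0.630 z 0.056..0.061
  shaft y -0.03 n11 x 0.624..0.630 z 0.049..0.055
  shaft y -0.01 n6 x 0.628..0.631 z 0.047..0.050
side
 plate z 0.0071
 plate z 0.007
 plate z 0.0071
 ring [ 0.4344 -0.2178  0.0293] 0.0197
 tray [array([ 0.4792, -0.1413]), array([0.2974, 0.2387]), np.float64(76.9367)]
  nt 304 [array([ 0.472 , -0.0536]), array([0.0625, 0.1597]), np.float64(77.2228)]
  nb 159 [array([ 0.4529, -0.136 ]), array([0.0741, 0.1098]), np.float64(76.7557)]
 tube [array([ 0.6895, -0.0625]), array([0.081 , 0.1437]), np.float64(77.5755)] [[0.6107000112533569, -0.08659999817609787], [0.7509999871253967, -0.11749999970197678], [0.7684000134468079, -0.03840000182390213], [0.6280999779701233, -0.007499999832361937]]
  shaft y -0.11 n11 x 0.618..0.623 z 0.073..0.080
  shaft y -0.09 n17 x 0.618..0.623 z 0.068..0.075
  shaft y -0.07 n17 x 0.621..0.625 z 0.062..0.067
  shaft y -0.05 n14 x 0.621..0.628 z 0.056..0.062
  shaft y -0.03 n18 x 0.623..0.630 z 0.047..0.056
  shaft y -0.01 n10 x 0.626..0.630 z 0.047..0.051
```

Run:
```python
from h import *
for n in("scene","side"):
    W=np.load(f"{n}0.npz")["W"].reshape(-1,3);W=W[np.isfinite(W[:,0])]
    d=(W[:,:2]-[.696,-.065])@rot2(-12.5)
    m=(abs(d[:,0])<.085)&(abs(d[:,1])<.035)&(W[:,2]>.036)&(W[:,2]<.0435)
    m2=m&(d[:,0]>-.05)
    T=W[m2];b=cv2.minAreaRect(T[:,:2].astype(np.float32));print(n,m.sum(),[np.round(x,4) for x in b])
    print(" local x",np.percentile(d[m,0],[0,1,5,99,100]).round(4),"local y",np.percentile(d[m2,1],[1,50,99]).round(4))
    m=(abs(d[:,0]-.095)<.03)&(abs(d[:,1])<.04)&(W[:,2]>.006)&(d[:,0]>.073)
    print(" beyond", m.sum(), W[m].max(0) if m.sum() else "", d[m].min(0) if m.sum() else "")
    m=(d[:,0]<-.055)&(d[:,0]>-.1)&(abs(d[:,1])<.04)&(W[:,2]>.044)
    print(" shaft local", [(dd.round(3).tolist(),z.round(3)) for dd,z in list(zip(d[m],W[m,2]))[::6]])
q0=state()["q"]
for nm,p,a in [("sleeve",(.548,.241,.04),15),("ns",(.435,-.2185,.05),77),("pin",(.437,.1435,.08),26),("tube",(.715,-.069,.02),77.5),("nt",(.4728,-.054,.02),77),("block",(.65,.271,.01),-20),("nb",(.4537,-.1365,.02),77)]:
    print(nm,[ (k,None if (q:=inverse_kinematics(list(p),quat(np.radians(a+k)))) is None else np.round(q,2).tolist()) for k in(0,180)])
```

```text
scene 369 [array([ 0.7008, -0.0622]), array([0.1264, 0.0426]), np.float64(7.4122)]
 local x [-0.0757 -0.0724 -0.0666  0.0613  0.0702] local y [-0.0303  0.0062  0.034 ]
 beyond 67 [ 0.82322837 -0.05854556  0.0169324 ] [ 0.109865   -0.01031953]
 shaft local [([-0.063, -0.039], np.float64(0.071)), ([-0.066, -0.028], np.float64(0.069)), ([-0.07, -0.028], np.float64(0.068)), ([-0.065, -0.018], np.float64(0.064)), ([-0.071, -0.015], np.float64(0.064)), ([-0.068, -0.008], np.float64(0.06)), ([-0.069, 0.0], np.float64(0.058)), ([-0.071, 0.009], np.float64(0.056)), ([-0.074, 0.02], np.float64(0.055)), ([-0.076, 0.029], np.float64(0.053)), ([-0.075, 0.035], np.float64(0.05)), ([-0.076, 0.04], np.float64(0.046))]
side 662 [array([ 0.6994, -0.0616]), array([0.122 , 0.0438]), np.float64(6.3735)]
 local x [-0.076  -0.073  -0.0599  0.061   0.065 ] local y [-0.0314  0.0061  0.0341]
 beyond 139 [ 0.82509601 -0.05713654  0.01798643] [ 0.09014662 -0.03969734]
 shaft local [([-0.067, -0.037], np.float64(0.073)), ([-0.071, -0.038], np.float64(0.068)), ([-0.071, -0.027], np.float64(0.067)), ([-0.072, -0.0
[... 369 characters left out ...]
[-0.077, 0.035], np.float64(0.048))]
sleeve [(0, [0.2, 0.16, -0.2, 1.22, 0.0, 1.51]), (180, [0.2, 0.16, -0.2, 1.22, 0.0, -1.64])]
ns [(0, [-0.73, -0.2, -0.53, 1.24, 0.0, -0.51]), (180, [-0.73, -0.2, -0.53, 1.24, 0.0, 2.63])]
pin [(0, [0.03, -0.31, -0.57, 1.31, 0.0, 1.15]), (180, [0.03, -0.31, -0.57, 1.31, 0.0, -1.99])]
tube [(0, [-0.28, 0.52, 0.21, 1.26, 0.0, -0.06]), (180, [-0.28, 0.52, 0.21, 1.26, 0.0, 3.08])]
nt [(0, [-0.39, -0.21, -0.59, 1.19, 0.0, -0.16]), (180, [-0.39, -0.21, -0.59, 1.19, 0.0, 2.98])]
block [(0, [0.21, 0.49, 0.15, 1.23, 0.0, 2.13]), (180, [0.21, 0.49, 0.15, 1.23, 0.0, -1.01])]
nb [(0, [-0.57, -0.21, -0.6, 1.19, 0.0, -0.34]), (180, [-0.57, -0.21, -0.6, 1.19, 0.0, 2.8])]
```

Run:
```python
from h import *
for n in("scene","side"):
    W=np.load(f"{n}0.npz")["W"].reshape(-1,3);W=W[np.isfinite(W[:,0])]
    d=(W[:,:2]-[.696,-.065])@rot2(7)
    m=(abs(d[:,0])<.085)&(abs(d[:,1])<.027)&(W[:,2]>.0365)&(W[:,2]<.0435)
    b=cv2.minAreaRect(W[m][:,:2].astype(np.float32));print(n,m.sum(),[np.round(x,4) for x in b])
    print(" lx",np.percentile(d[m,0],[0,1,50,99,100]).round(4),"ly",np.percentile(d[m,1],[0,1,50,99,100]).round(4))
    m=(d[:,0]>.074)&(d[:,0]<.12)&(abs(d[:,1])<.04)&(W[:,2]>.006)
    print(" beyond", m.sum(), W[m].max(0) if m.sum() else "", d[m].min(0) if m.sum() else "")
    m=(d[:,0]<-.055)&(d[:,0]>-.1)&(abs(d[:,1])<.04)&(W[:,2]>.044)
    print(" shaft local", [(dd.round(3).tolist(),z.round(3)) for dd,z in list(zip(d[m],W[m,2]))[::6]])
```

```text
scene 379 [array([ 0.6931, -0.0632]), array([0.142 , 0.0426]), np.float64(7.4122)]
 lx [-0.0738 -0.073  -0.004   0.0652  0.0685] ly [-0.0192 -0.0178  0.0048  0.0221  0.0238]
 beyond 43 [ 0.81802796 -0.06032813  0.01603511] [ 0.10453088 -0.03870715]
 shaft local [([-0.079, -0.039], np.float64(0.079)), ([-0.083, -0.035], np.float64(0.076)), ([-0.076, -0.026], np.float64(0.073)), ([-0.078, -0.03], np.float64(0.069)), ([-0.074, -0.011], np.float64(0.07)), ([-0.077, -0.011], np.float64(0.068)), ([-0.071, -0.0], np.float64(0.066)), ([-0.074, 0.0], np.float64(0.064)), ([-0.071, 0.013], np.float64(0.063)), ([-0.066, 0.021], np.float64(0.06)), ([-0.065, 0.031], np.float64(0.058)), ([-0.063, 0.038], np.float64(0.055))]
side 677 [array([ 0.6903, -0.0627]), array([0.1403, 0.0438]), np.float64(6.6388)]
 lx [-0.0754 -0.0732 -0.0018  0.0628  0.0648] ly [-0.0191 -0.0172  0.0046  0.0231  0.0248]
 beyond 60 [ 0.818655   -0.06134547  0.01798643] [ 0.10445903 -0.03953823]
 shaft local [([-0.081, -0.039], np.float64(0.079)), ([-0.08, -0.033], np.float64(0.075)), ([-0.079, -0.025], np.float64(0.075)), ([-0.078, -0.018], np.float64(0.075)), ([-0.078, -0.016], np.float64(0.071)), ([-0.077, -0.008], np.float64(0.071)), ([-0.074, -0.002], np.float64(0.067)), ([-0.073, 0.002], np.float64(0.065)), ([-0.072, 0.009], np.float64(0.065)), ([-0.072, 0.016], np.float64(0.064)), ([-0.071, 0.019], np.float64(0.061)), ([-0.068, 0.025], np.float64(0.058)), ([-0.067, 0.035], np.float64(0.06)), ([-0.066, 0.037], np.float64(0.056))]
```

```bash
cat >> h.py <<'E'
def above(xy,z,a,v=.35):
    """rise to z, travel, orient"""
    move_l([xy[0],xy[1],z],vel=v,attitude=quat(np.radians(a)))
E
python3 - <<'E'
from h import *
a=15;q=quat(np.radians(a))
reach([.5,.0,.25],quat(np.radians(45)))
print(state()["t"])
reach([.548,.241,.16],q)
move_l([.548,.241,.034],vel=.15,max_force=15)
set_gripper(.0,40)
s=state();print(s["t"],s["eef_pos"],s["gripper_width"],s["gripper_force"])
move_l([.548,.241,.05],vel=.1)
s=state();print(s["t"],s["force"],s["gripper_width"])
E
```

```text
3.2333
5.7167 [0.54840359 0.2410907  0.03473217] 0.04151084024164935 40.15298254686968
6.025 [-0.34759239 -0.60797274 -1.92174091] 0.042114862485307214
```

Run:
```python
from h import *
move_l([.548,.241,.2],vel=.3)
reach([.435,-.2187,.2],quat(np.radians(77)))
move_l([.435,-.2187,.07],vel=.25)
hit=move_l([.435,-.2187,.0425],vel=.05,max_force=8)
s=state();print(hit,s["t"],s["eef_pos"],s["force"])
```

```text
True 9.675 [ 0.43460882 -0.2183354   0.04172764] [-1.83712176  0.45718297  5.14818423]
```

Run:
```python
from h import *
set_gripper(.06,40)
p=state()["eef_pos"]
move_l([p[0],p[1],.16],vel=.25)
set_gripper(.085)
p,d,cm,W=grab("wrist");cv2.imwrite("pics/w1.png",p)
A=W.reshape(-1,3);A=A[np.isfinite(A[:,0])]
T=A[(np.hypot(A[:,0]-.435,A[:,1]+.2186)<.04)&(A[:,2]>.07)&(A[:,2]<.085)];print("wrist sleeve top",len(T),T[:,2].mean() if len(T) else 0,cv2.minEnclosingCircle(T[:,:2].astype(np.float32)) if len(T) else "")
for n in("scene","side"):
    p,d,cm,W=grab(n);A=W.reshape(-1,3)
    T=A[(np.hypot(A[:,0]-.435,A[:,1]+.2186)<.04)&(A[:,2]>.074)&(A[:,2]<.085)]
    print(n,len(T),T[:,2].mean() if len(T) else 0,cv2.minEnclosingCircle(T[:,:2].astype(np.float32)) if len(T) else "")
print(state()["t"])
```

```text
wrist sleeve top 1443 0.07639669363428434 ((0.43574318289756775, -0.21847523748874664), 0.021855615079402924)
scene 80 0.07686904993312518 ((0.43566566705703735, -0.21749544143676758), 0.023146094754338264)
side 66 0.0755489862746749 ((0.43408191204071045, -0.21293604373931885), 0.02374153397977352)
11.1417
```

View pics/w1.png

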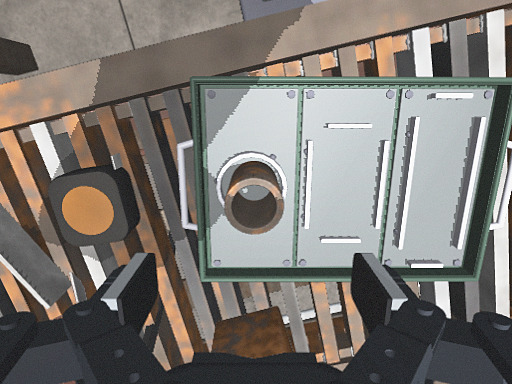

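The wrist picture shows the sleeve standing upright in its ring, with its rim at pixel (253,205). Its top is at z = 0.0764, and it should be at 0.0775. The pin is next.

Run:
```python
from h import *
q=quat(np.radians(26))
reach([.437,.1435,.2],q)
p,d,cm,W=grab("wrist");A=W.reshape(-1,3)
T=A[(np.hypot(A[:,0]-.437,A[:,1]-.1435)<.03)&(A[:,2]>.108)&(A[:,2]<.122)]
print(len(T),T[:,2].mean(),cv2.minEnclosingCircle(T[:,:2].astype(np.float32)))
c=cv2.minEnclosingCircle(T[:,:2].astype(np.float32))[0]
x,y=(np.array([.437,.1435])+c)/2
assert np.hypot(x-.437,y-.1435)<.004
move_l([x,y,.079],vel=.15,max_force=15)
set_gripper(0,40)
s=state();print(s["t"],s["eef_pos"],s["gripper_width"],s["gripper_force"])
move_l([x,y,.22],vel=.25)
s=state();print(s["force"],s["gripper_width"])
reach([.4353,-.2184,.22],q)
p,d,cm,W=grab("wrist");cv2.imwrite("pics/w2.png",p);print(state()["t"])
```

```text
572 0.11422092133335623 ((0.4384475648403168, 0.14085209369659424), 0.010174003429710865)
14.225 [0.43778284 0.14216239 0.07925327] 0.01865796778739848 39.16834229637061
[-0.49114823 -1.3507865  -3.79541288] 0.019020542428314646
16.3417
```

View pics/w2.png

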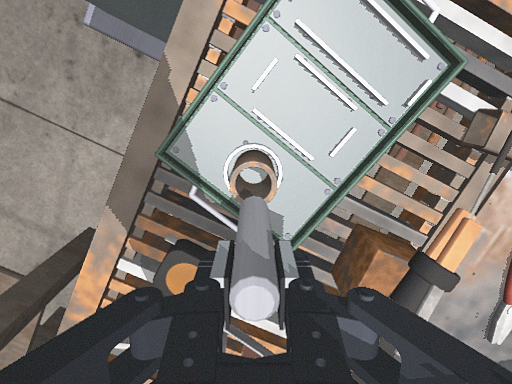

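The pin hangs between the pads at pixel (258,255), and the sleeve bore is at (253,178). I'll measure the pin's axis in the hand before inserting it.

Run:
```python
from h import *
from scipy.optimize import least_squares
p,d,cm,W=grab("wrist");A=W.reshape(-1,3);A=A[np.isfinite(A[:,0])]
t=state()["eef_pos"];print(t)
P=A[(np.hypot(A[:,0]-t[0],A[:,1]-t[1])<.02)&(A[:,2]<t[2]-.01)&(A[:,2]>t[2]-.09)]
print(len(P),P[:,2].min(),P[:,2].max())
z0=t[2]-.05
f=lambda v:np.hypot(P[:,0]-v[0]-v[2]*(P[:,2]-z0),P[:,1]-v[1]-v[3]*(P[:,2]-z0))-.01
r=least_squares(f,[t[0],t[1],0,0],loss="soft_l1",f_scale=.001);print("axis",r.x[:2]-t[:2],"tilt",r.x[2:],"res",np.abs(r.fun).mean())
T=A[(np.hypot(A[:,0]-.4353,A[:,1]+.2184)<.03)&(A[:,2]>.071)&(A[:,2]<.083)]
print("sleeve",len(T),circ(T),cv2.minEnclosingCircle(T[:,:2].astype(np.float32)))
```

```text
[ 0.43567727 -0.21733298  0.21995683]
1153 0.14514861403836013 0.2099557739793837
axis [ 0.00085029 -0.00158296] tilt [0.00313918 0.00255352] res 0.00016775714635735336
sleeve 724 (np.float64(0.43499748450727305), np.float64(-0.21783445481146302), np.float64(0.018700655746888357)) ((0.43511494994163513, -0.2183169722557068), 0.02156195417046547)
```

Run:
```python
from h import *
x,y=.4342,-.2180
move_l([x,y,.165],vel=.2)
print(state()["eef_pos"])
hit=move_l([x,y,.125],vel=.05,max_force=6); print(hit,state()["eef_pos"],state()["force"])
if not hit:
    hit=move_l([x,y,.0875],vel=.06,max_force=8)
    s=state();print(hit,s["t"],s["eef_pos"],s["force"])
```

```text
[ 0.43413948 -0.21730001  0.16526069]
False [ 0.43434944 -0.21814012  0.12535296] [ 0.88691609  0.47397911 -2.80568888]
True 18.4083 [ 0.43351916 -0.21742218  0.08625363] [-0.0767182   0.80980219  5.52665432]
```

Run:
```python
from h import *
set_gripper(.04)
p=state()["eef_pos"]
move_l([p[0],p[1],.21],vel=.25)
q=quat(np.radians(97))
set_gripper(.085)
reach([.65,-.063,.22],q)
pic,d,cm,W=grab("wrist");A=W.reshape(-1,3)
l=(A[:,:2]-[.692,-.063])@rot2(7)
m=(abs(l[:,0])<.085)&(abs(l[:,1])<.027)&(A[:,2]>.0365)&(A[:,2]<.0435)
b=cv2.minAreaRect(A[m][:,:2].astype(np.float32));print(m.sum(),[np.round(v,4) for v in b],np.percentile(l[m,0],[1,99]).round(4),np.percentile(l[m,1],[1,99]).round(4))
cv2.imwrite("pics/w3.png",pic)
for n in("scene","side"):
    pp,d,cm,W=grab(n);B=W.reshape(-1,3)
    T=B[(np.hypot(B[:,0]-.435,B[:,1]+.2184)<.03)&(B[:,2]>.09)&(B[:,2]<.14)];print(n,"pin",len(T),np.percentile(T[:,2],95) if len(T) else 0, T.mean(0) if len(T) else "")
print(state()["t"])
```

```text
4652 [array([ 0.6931, -0.0664]), array([0.1408, 0.0398]), np.float64(8.3289)] [-0.0681  0.0687] [-0.0232  0.0163]
scene pin 116 0.1228790398657894 [ 0.43259669 -0.2121825   0.10773945]
side pin 111 0.12119360586763862 [ 0.4331434  -0.21014861  0.10813349]
21.0917
```

View pics/w3.png

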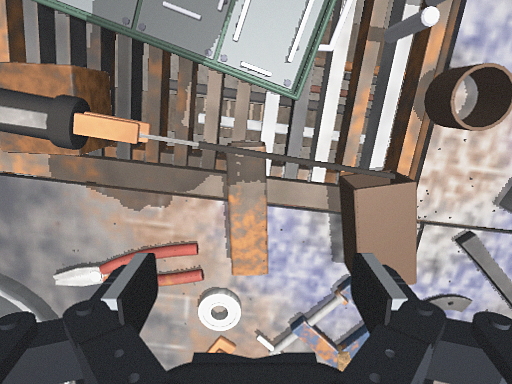

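The picture shows the tube at (247,225) with the screwdriver shaft crossing above its near end at (247,150). I'll pull the tube back 20 mm along its own axis before lifting it.

Run:
```python
from h import *
a=7.7;u=np.array([np.cos(np.radians(a)),np.sin(np.radians(a))])
c=np.array([.693,-.065]);q=quat(np.radians(90+a))
reach([*c,.13],q)
hit=move_l([*c,.017],vel=.12,max_force=15)
set_gripper(0,60)
s=state();print(hit,s["t"],s["eef_pos"],s["gripper_width"],s["gripper_force"])
move_l([*c,.021],vel=.05)
c2=c+.021*u
move_l([*c2,.021],vel=.08)
s=state();print(s["eef_pos"],s["force"])
move_l([*c2,.2],vel=.25)
reach([.4728,-.054,.2],quat(np.radians(77)))
s=state();print(s["t"],s["force"],s["gripper_width"])
pic,d,cm,W=grab("wrist");cv2.imwrite("pics/w4.png",pic)
# tube held: fit its top-side edges
A=W.reshape(-1,3);A=A[np.isfinite(A[:,0])]
l=(A[:,:2]-s["eef_pos"][:2])@rot2(-13)
m=(A[:,2]>.17)&(A[:,2]<.235)&(abs(l[:,0])<.1)&(abs(l[:,1])<.03)
T=A[m];zt=np.percentile(T[:,2],95);print(m.sum(),"ztop",zt, "lx",np.percentile(l[m,0],[.5,99.5]).round(4))
```

```text
False 23.1583 [ 0.69346667 -0.06524305  0.01771421] 0.03870020973860828 63.146528005599976
[ 0.71338415 -0.06200374  0.02035957] [-0.11866726 -0.27971326 -4.61984315]
25.6917 [-0.34596905  0.57032906 -4.35415884] 0.038658927965190826
26917 ztop 0.2236183113654494 lx [-0.0705  0.0357]
```

View pics/w4.png

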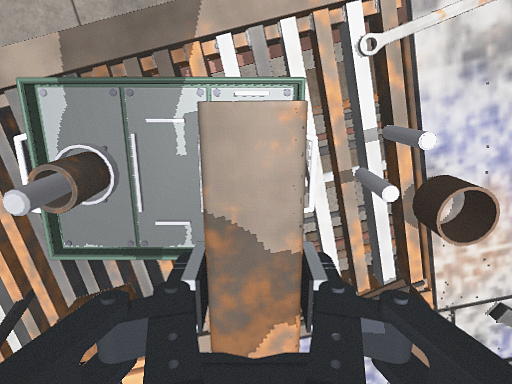

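The tube is gripped square and centred. Its near end is 70.5 mm from the TCP, and the sleeve with the pin still stands at (70,180).

Run:
```python
from h import *
x,y=.4725,-.054
move_l([x,y,.06],vel=.2)
p=state()["eef_pos"];print(p)
hit=move_l([x,y,.0255],vel=.05,max_force=8)
s=state();print(hit,s["t"],s["eef_pos"],s["force"])
```

```text
[ 0.47337442 -0.05432438  0.06116984]
True 27.2917 [ 0.4716687  -0.05365513  0.02464192] [-0.37431838  0.11347779  5.72205189]
```

Run:
```python
from h import *
set_gripper(.055)
p=state()["eef_pos"]
move_l([p[0],p[1],.2],vel=.25)
set_gripper(.085)
reach([.61,.2,.25],quat(np.radians(-20)))
pic,d,cm,W=grab("wrist");A=W.reshape(-1,3);A=A[np.isfinite(A[:,0])]
cv2.imwrite("pics/w5.png",pic)
m=(np.hypot(A[:,0]-.65,A[:,1]-.271)<.065)&(A[:,2]>.024)&(A[:,2]<.032)
b=cv2.minAreaRect(A[m][:,:2].astype(np.float32));print(m.sum(),[np.round(v,4) for v in b])
m=(np.hypot(A[:,0]-.65,A[:,1]-.271)<.12)&(A[:,2]>.04)&(A[:,2]<.2)
T=A[m];print("obst",m.sum(),T.min(0) if len(T) else "",T.max(0) if len(T) else "")
for n in ("scene","side"):
    pp,d,cm,W=grab(n);B=W.reshape(-1,3);B=B[np.isfinite(B[:,0])]
    l=(B[:,:2]-[.4727,-.0541])@rot2(-13)
    m=(abs(l[:,0])<.085)&(abs(l[:,1])<.03)&(B[:,2]>.043)&(B[:,2]<.055)
    b=cv2.minAreaRect(B[m][:,:2].astype(np.float32));print(n,"tube",m.sum(),np.median(B[m,2]),[np.round(v,4) for v in b])
    m=(np.hypot(B[:,0]-.65,B[:,1]-.271)<.13)&(B[:,2]>.04)&(B[:,2]<.15)
    T=B[m];print(" obst",m.sum(),T.min(0) if len(T) else "",T.max(0) if len(T) else "")
print(state()["t"])
```

```text
3907 [array([0.651 , 0.2699]), array([0.0906, 0.0501]), np.float64(70.1394)]
obst 0  
scene tube 530 0.047124016171725805 [array([ 0.4712, -0.0525]), array([0.0435, 0.1419]), np.float64(77.6328)]
 obst 18 [0.64003929 0.39871773 0.04396674] [0.64203176 0.40063241 0.13445201]
side tube 717 0.04673024441690852 [array([ 0.4692, -0.0504]), array([0.0444, 0.14  ]), np.float64(77.1661)]
 obst 0  
30.9167
```

View pics/w5.png

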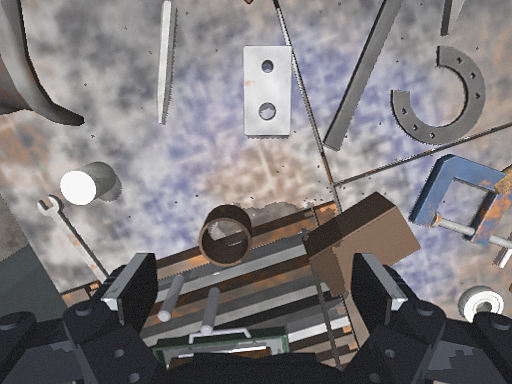

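The picture shows the drilled block at (268,90) with free space round it, and the tube is seated in its nest (its top at z = 0.047).

Run:
```python
from h import *
c=[.651,.270];q=quat(np.radians(-20))
reach([*c,.12],q)
hit=move_l([*c,.010],vel=.12,max_force=15)
set_gripper(0,90)
s=state();z0=s["eef_pos"][2];print(hit,s["t"],s["eef_pos"],s["gripper_width"],s["gripper_force"])
move_l([*c,.03],vel=.08)
s=state();print(s["force"],s["ft_torque"],s["gripper_width"])
move_l([*c,.25],vel=.25)
# the block's y (70 deg) -> nest x (-13 deg or 167): closing dir -20 -> 77 
for k in (77,-103):
    qq=inverse_kinematics([.4537,-.1365,.25],quat(np.radians(k)));print(k,None if qq is None else np.round(qq,2),np.round(state()["q"],2))
reach([.4537,-.1365,.25],quat(np.radians(77)))
pic,d,cm,W=grab("wrist");cv2.imwrite("pics/w6.png",pic)
s=state();t=s["eef_pos"];print(s["t"],t,s["force"],s["gripper_width"])
A=W.reshape(-1,3);A=A[np.isfinite(A[:,0])];l=(A[:,:2]-t[:2])@rot2(-13)
m=(A[:,2]>t[2]+.006)&(A[:,2]<t[2]+.024)&(abs(l[:,0])<.06)&(abs(l[:,1])<.035)
print(m.sum(),np.percentile(l[m,0],[.5,99.5]).round(4),np.percentile(l[m,1],[1,99]).round(4))
```

```text
False 33.075 [0.65150204 0.27025953 0.01126906] 0.048210977487833186 97.84792184829712
[ 0.9760862   0.08930573 -8.2506586 ] [-0.006301    0.02610583 -0.00780302] 0.04773123053978664
77 [-0.57 -0.28 -0.23  1.62  0.   -0.34] [ 0.21  0.46  0.54  1.66 -0.    2.13]
-103 [-0.57 -0.28 -0.23  1.62  0.    2.8 ] [ 0.21  0.46  0.54  1.66 -0.    2.13]
36.675 [ 0.45393269 -0.13627724  0.25003821] [ 0.66315949 -0.68934548 -7.96230042] 0.04804881804531426
21585 [-0.044   0.0408] [-0.0278  0.0279]
```

View pics/w6.png

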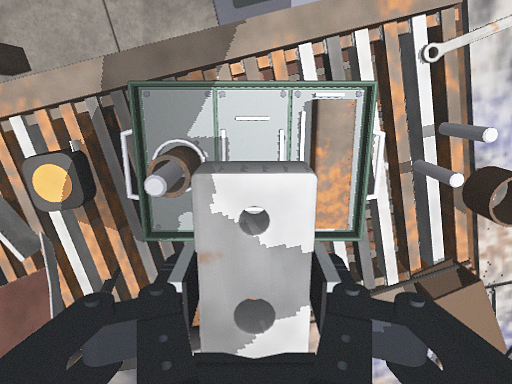

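The block is held centred and along the nest. The tube is in its nest, and the pin is in the sleeve at (165,180).

Run:
```python
from h import *
x,y=.4535,-.1363
move_l([x,y,.06],vel=.2)
hit=move_l([x,y,.0188],vel=.05,max_force=8)
s=state();print(hit,s["t"],s["eef_pos"],s["force"])
set_gripper(.062)
p=state()["eef_pos"]
move_l([x,y,.25],vel=.25)
reach([.45,-.02,.33],quat(np.radians(77)))
pic,d,cm,W=grab("wrist");cv2.imwrite("pics/w7.png",pic)
for n in ("wrist","scene","side"):
    if n!="wrist": pp,d,cm,W=grab(n)
    B=W.reshape(-1,3);B=B[np.isfinite(B[:,0])]
    for nm,c,z in(("tube",(.4727,-.0541),.0475),("block",(.4537,-.1365),.0355)):
        l=(B[:,:2]-c)@rot2(-13)
        m=(abs(l[:,0])<.085)&(abs(l[:,1])<.036)&(abs(B[:,2]-z)<.004)
        if m.sum()>20:
            b=cv2.minAreaRect(B[m][:,:2].astype(np.float32));print(n,nm,m.sum(),np.median(B[m,2]).round(4),[np.round(v,4) for v in b])
    m=(np.hypot(B[:,0]-.435,B[:,1]+.2184)<.035)&(B[:,2]>.09)&(B[:,2]<.14);T=B[m]
    if len(T): print(n,"pin top",np.percentile(T[:,2],97).round(4),np.median(T[T[:,2]>.118],0) )
    for nm,c,r,z in(("stub",(.429,.248),.04,.056),("wide",(.551,.135),.05,.05),("heavy",(.693,.074),.08,.06)):
        T=B[(np.hypot(B[:,0]-c[0],B[:,1]-c[1])<r)&(abs(B[:,2]-z)<.005)]
        if len(T)>20: print(n,nm,np.round(cv2.minAreaRect(T[:,:2].astype(np.float32))[0],3))
print(state()["t"])
```

```text
True 38.6 [ 0.45279816 -0.13587312  0.01815435] [-0.79250204  0.2892154   7.49893207]
wrist tube 3128 0.0471 [array([ 0.4712, -0.0545]), array([0.04  , 0.1404]), np.float64(77.5495)]
wrist block 2214 0.0352 [array([ 0.4541, -0.1358]), array([0.0504, 0.0906]), np.float64(77.0548)]
wrist pin top 0.1232 [ 0.43403023 -0.21656139  0.12166166]
wrist stub [0.43  0.246]
wrist wide [0.552 0.133]
scene tube 515 0.0473 [array([ 0.4712, -0.0523]), array([0.0423, 0.1417]), np.float64(77.9055)]
scene block 363 0.0354 [array([ 0.4531, -0.1344]), array([0.056 , 0.0911]), np.float64(75.8833)]
scene pin top 0.1231 [ 0.4335036  -0.21335559  0.12149164]
scene stub [0.429 0.248]
scene wide [0.551 0.134]
scene heavy [0.694 0.074]
side tube 714 0.0468 [array([ 0.4689, -0.0511]), array([0.0437, 0.1401]), np.float64(78.013)]
side block 465 0.0348 [array([ 0.4515, -0.1333]), array([0.0558, 0.0896]), np.float64(76.8345)]
side pin top 0.1219 [ 0.43112402 -0.21179467  0.1203188 ]
side stub [0.427 0.248]
side wide [0.55  0.136]
side heavy [0.692 0.075]
40.75
```

View pics/w7.png

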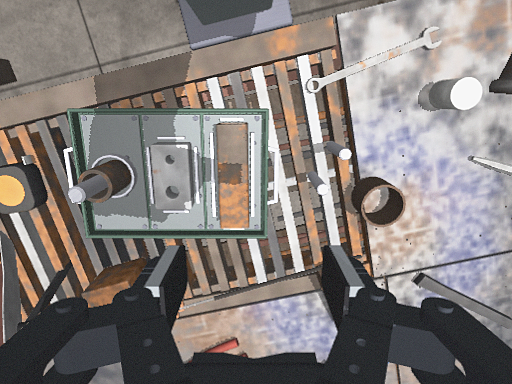

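The picture shows the tube (232,175), the block (171,175) and the sleeve with its pin (100,180), all seated in their nests. The stub (465,93) and the wide pipe (378,200) stand where they were, and the depth data puts the big tube in its original place too.

```bash
python3 -c "
from workcell import *
print(sign_off())"
```

```text
the job is handed in; nothing more can be done
None
```

The job is handed in: the last camera check showed all four parts seated in their nests and the stub, wide pipe and big tube still in place; `sign_off()` gave no verdict.

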